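# Set out an analyser run: blank, samples, blank

## Robot

A 7-joint arm with a two-finger parallel gripper is mounted at the origin on the work surface; the furniture and walls round the work are solid. World frame = base frame: x ahead of the robot, y to its left, z up, the work surface at z = 0. Lengths are in mm, angles in rad, forces in N, time in s.
With the tool pointing down it reaches from about 400 to 875 mm from the base axis. Payload 6.5 kg.
Tool frame: the origin (TCP) lies at the very end of the fingers, on their centre line; the grasp point (between the pads) lies 19 mm behind it; z points along the fingers, y is the line along which they close (so a half turn about z gives the same grasp; the last joint's range is limited). The gripper opens to 88 mm and grips with 3 to 60 N. Pads are 18 mm wide; open, the fingers measure 123 mm over their backs; the gripper's body (75 mm by 187 mm) begins 45 mm behind the grasp point.
Start: joints at [-0.734, 0.536, -0.004, 1.538, 0.003, 1.067, -0.071], TCP at [510.284, 402.617, 238.716] pointing down, gripper open.
Joint ranges: [-2.7, 2.7], [-0.37, 2.16], [-1.27, 1.26], [0.24, 2.4], [-1.31, 4.45], [0.19, 1.91], [-2.76, 2.76]. Speed limits (rad/s): [2.39, 2.39, 3.14, 3.14, 3.14, 3.14, 3.14].

## Interface

Orientations are given as a rotation vector (axis times angle).
In Python, from station import sensors, vision, workorder gives the robot as it stands.
- The arm moves only by the tool play_rows, never from a script. Its argument "series" is text: rows parted by semicolons, each of 5 numbers parted by spaces: the shift along the tool's x, y, z in mm, then the turn about the tool's z in degrees, then the opening, from 0 (shut) to 1 (fully open). In form: tx ty tz turn fingers; .... A call has 1 to 5 rows; each row is the pose to reach, as a shift and turn from the pose commanded when the call began, along the tool's axes at that moment; what a row does not reach only later rows make up. A row lasts 1/10 s, in which the tool goes at most 50 mm and 8.59 degrees, less where a joint would pass 70% of its speed; a pose out of reach is approached as far as the arm can. A call with a gripper value outside its range is refused whole. The fingers move at their own pace and stop on an object; "grip_force" is the grip in N (left out, the last holds). Time passes only in rows, so rows that repeat a pose let the fingers close. It gives the time, the measured TCP pose, the force, the opening and the grip force at its end, in the units of the state.
- sensors.read_state(): the state, without advancing time (a new reading comes with each control period).
- vision.camera(name): name is "scene" or "top"; returns (picture, depth): 400x640x3 uint8, red, green, blue; 400x640 float32, mm along the optical axis (not along the pixel's ray), 0 where there is no reading.
- vision.camera_params(name): a dict with "mtx" (3x3 intrinsics, pixels), "rvec" (rotation vector, rad) and "tvec" (3), from world to camera coordinates, as OpenCV has them. Camera axes: x right, y down, z forward; pixel columns grow to the right and rows downward; lengths in mm; the calibration is good to about 2 mm. A picture is of the moment at which its call begins. camera_params takes no time and is no camera call.
- workorder.finish_job(): hands the job in; it is judged then, once.
The state is a dict: "t": time; "joints": joint angles; "joint_vel": joint speeds; "joint_torque": joint torques, N m; "position": TCP position; "tool_rot": TCP orientation; "force": force on the tool from outside, world axes, zero at the start; "wrist_torque": the same for the moment, N m; "opening": finger opening in mm; "finger_force": force on a finger pad.
Only numpy, scipy, OpenCV 4.12 (cv2) and the standard library are available. Lean on these libraries where they do the work, as an engineer would, in place of code of your own. Each camera call takes 0.05 s, during which the arm holds its last target. There are 200 camera calls.

## Task

Set out the next analyser run by standing each vial upright in its own stand, white caps in the white-ringed stands and blue caps in the blue-ringed ones. Keep the running order: first one white-capped blank, then both blue-capped samples, and only then the second white-capped blank; do not shift a vial before its turn. Leave the two black-capped vials where they stand, tip nothing over, and let go of everything at the end.

Things in the scene. Friction and masses are not known exactly. Their poses are not given: they have to be found in the camera images.
- white_vial_a_mid (a point): Upright clear glass vial with a white screw cap (blank), one of two alike: round, 23 mm in diameter, 72 mm tall, 22 g, closed, loose on the worktop. The mass varies by up to 40 percent. The point is on its axis, half-way up, 36 mm above its underside; z is up along the axis. Grasp it from above round the glass body, which runs from the underside to about 52 mm up. Neighbouring vials and stands are at least 70 mm away, centre to centre.
- white_vial_b_mid (a point): Upright clear glass vial with a white screw cap (blank), one of two alike: round, 23 mm in diameter, 72 mm tall, 22 g, closed, loose on the worktop. The mass varies by up to 40 percent. The point is on its axis, half-way up, 36 mm above its underside; z is up along the axis. Grasp it from above round the glass body, which runs from the underside to about 52 mm up. Neighbouring vials and stands are at least 70 mm away, centre to centre.
- blue_vial_a_mid (a point): Upright clear glass vial with a blue screw cap (sample), one of two alike: round, 23 mm in diameter, 72 mm tall, 22 g, closed, loose on the worktop. The mass varies by up to 40 percent. The point is on its axis, half-way up, 36 mm above its underside; z is up along the axis. Grasp it from above round the glass body, which runs from the underside to about 52 mm up. Neighbouring vials and stands are at least 70 mm away, centre to centre.
- blue_vial_b_mid (a point): Upright clear glass vial with a blue screw cap (sample), one of two alike: round, 23 mm in diameter, 72 mm tall, 22 g, closed, loose on the worktop. The mass varies by up to 40 percent. The point is on its axis, half-way up, 36 mm above its underside; z is up along the axis. Grasp it from above round the glass body, which runs from the underside to about 52 mm up. Neighbouring vials and stands are at least 70 mm away, centre to centre.
- black_vial_a_mid (a point): Upright clear glass vial with a black screw cap (not part of this job), one of two alike: round, 23 mm in diameter, 72 mm tall, 22 g, closed, loose on the worktop. The mass varies by up to 40 percent. The point is on its axis, half-way up, 36 mm above its underside; z is up along the axis. Not to be moved. Neighbouring vials and stands are at least 70 mm away, centre to centre.
- black_vial_b_mid (a point): Upright clear glass vial with a black screw cap (not part of this job), one of two alike: round, 23 mm in diameter, 72 mm tall, 22 g, closed, loose on the worktop. The mass varies by up to 40 percent. The point is on its axis, half-way up, 36 mm above its underside; z is up along the axis. Not to be moved. Neighbouring vials and stands are at least 70 mm away, centre to centre.
- white_stand_a_seat (a point): Low round one-vial stand fixed to the worktop, one of two alike: grey base 64 mm in diameter with a raised white collar round a round recess. The recess has a flat floor 4 mm above the worktop, is 45 mm wide at the foot and 42 mm at the mouth, and the collar's rim is 13 mm above the worktop (9 mm above the floor). The point is the centre of the recess floor; z is up.
- white_stand_b_seat (a point): Low round one-vial stand fixed to the worktop, one of two alike: grey base 64 mm in diameter with a raised white collar round a round recess. The recess has a flat floor 4 mm above the worktop, is 45 mm wide at the foot and 42 mm at the mouth, and the collar's rim is 13 mm above the worktop (9 mm above the floor). The point is the centre of the recess floor; z is up.
- blue_stand_a_seat (a point): Low round one-vial stand fixed to the worktop, one of two alike: grey base 64 mm in diameter with a raised blue collar round a round recess. The recess has a flat floor 4 mm above the worktop, is 45 mm wide at the foot and 42 mm at the mouth, and the collar's rim is 13 mm above the worktop (9 mm above the floor). The point is the centre of the recess floor; z is up.
- blue_stand_b_seat (a point): Low round one-vial stand fixed to the worktop, one of two alike: grey base 64 mm in diameter with a raised blue collar round a round recess. The recess has a flat floor 4 mm above the worktop, is 45 mm wide at the foot and 42 mm at the mouth, and the collar's rim is 13 mm above the worktop (9 mm above the floor). The point is the centre of the recess floor; z is up.
Not all that is in view belongs to the job. What is shaped like the part that bears white_vial_a_mid but orange is not meant. What is shaped like the part that bears black_vial_a_mid but purple is not meant.

How it is judged (in metres and radians):
On the way, in this order (a step that is already met when the one before it is completed fails the run):
1. one white-capped vial stands in a white-ringed stand while the other white one and both blue ones have not yet been moved (30 mm) (((((horizontal distance between white_vial_a_mid and white_stand_a_seat below 0.013 m and z of white_vial_a_mid in the frame of white_stand_a_seat between 0.03 and 0.041 m and angle between white_vial_a_mid's own z axis and vertical below 0.12 rad) or (horizontal distance between white_vial_a_mid and white_stand_b_seat below 0.013 m and z of white_vial_a_mid in the frame of white_stand_b_seat between 0.03 and 0.041 m and angle between white_vial_a_mid's own z axis and vertical below 0.12 rad)) and distance of white_vial_b_mid from where it was at the start of the episode below 0.03 m) or (((horizontal distance between white_vial_b_mid and white_stand_a_seat below 0.013 m and z of white_vial_b_mid in the frame of white_stand_a_seat between 0.03 and 0.041 m and angle between white_vial_b_mid's own z axis and vertical below 0.12 rad) or (horizontal distance between white_vial_b_mid and white_stand_b_seat below 0.013 m and z of white_vial_b_mid in the frame of white_stand_b_seat between 0.03 and 0.041 m and angle between white_vial_b_mid's own z axis and vertical below 0.12 rad)) and distance of white_vial_a_mid from where it was at the start of the episode below 0.03 m)) and distance of each of blue_vial_a_mid, blue_vial_b_mid from where it was at the start of the episode below 0.03 m), for 0.2 s.
2. both blue-capped vials stand in the blue-ringed stands, one in each, the first white one is still in its stand and the second has not yet been moved (30 mm) ((((horizontal distance between blue_vial_a_mid and blue_stand_a_seat below 0.013 m and z of blue_vial_a_mid in the frame of blue_stand_a_seat between 0.03 and 0.041 m and angle between blue_vial_a_mid's own z axis and vertical below 0.12 rad) and (horizontal distance between blue_vial_b_mid and blue_stand_b_seat below 0.013 m and z of blue_vial_b_mid in the frame of blue_stand_b_seat between 0.03 and 0.041 m and angle between blue_vial_b_mid's own z axis and vertical below 0.12 rad)) or ((horizontal distance between blue_vial_a_mid and blue_stand_b_seat below 0.013 m and z of blue_vial_a_mid in the frame of blue_stand_b_seat between 0.03 and 0.041 m and angle between blue_vial_a_mid's own z axis and vertical below 0.12 rad) and (horizontal distance between blue_vial_b_mid and blue_stand_a_seat below 0.013 m and z of blue_vial_b_mid in the frame of blue_stand_a_seat between 0.03 and 0.041 m and angle between blue_vial_b_mid's own z axis and vertical below 0.12 rad))) and ((((horizontal distance between white_vial_a_mid and white_stand_a_seat below 0.013 m and z of white_vial_a_mid in the frame of white_stand_a_seat between 0.03 and 0.041 m and angle between white_vial_a_mid's own z axis and vertical below 0.12 rad) or (horizontal distance between white_vial_a_mid and white_stand_b_seat below 0.013 m and z of white_vial_a_mid in the frame of white_stand_b_seat between 0.03 and 0.041 m and angle between white_vial_a_mid's own z axis and vertical below 0.12 rad)) and distance of white_vial_b_mid from where it was at the start of the episode below 0.03 m) or (((horizontal distance between white_vial_b_mid and white_stand_a_seat below 0.013 m and z of white_vial_b_mid in the frame of white_stand_a_seat between 0.03 and 0.041 m and angle between white_vial_b_mid's own z axis and vertical below 0.12 rad) or (horizontal distance between white_vial_b_mid and white_stand_b_seat below 0.013 m and z of white_vial_b_mid in the frame of white_stand_b_seat between 0.03 and 0.041 m and angle between white_vial_b_mid's own z axis and vertical below 0.12 rad)) and distance of white_vial_a_mid from where it was at the start of the episode below 0.03 m))), for 0.2 s.
At the end, for the whole second after the job is handed in: White-capped vials in the white-ringed stands and blue-capped in the blue-ringed, one each, upright (0.12 rad) on the recess floor, axis within 13 mm of its centre; black-capped vials upright within 20 mm of their start; all released and at rest ((((horizontal distance between white_vial_a_mid and white_stand_a_seat below 0.013 m and z of white_vial_a_mid in the frame of white_stand_a_seat between 0.03 and 0.041 m and angle between white_vial_a_mid's own z axis and vertical below 0.12 rad) and (horizontal distance between white_vial_b_mid and white_stand_b_seat below 0.013 m and z of white_vial_b_mid in the frame of white_stand_b_seat between 0.03 and 0.041 m and angle between white_vial_b_mid's own z axis and vertical below 0.12 rad)) or ((horizontal distance between white_vial_a_mid and white_stand_b_seat below 0.013 m and z of white_vial_a_mid in the frame of white_stand_b_seat between 0.03 and 0.041 m and angle between white_vial_a_mid's own z axis and vertical below 0.12 rad) and (horizontal distance between white_vial_b_mid and white_stand_a_seat below 0.013 m and z of white_vial_b_mid in the frame of white_stand_a_seat between 0.03 and 0.041 m and angle between white_vial_b_mid's own z axis and vertical below 0.12 rad))) and (((horizontal distance between blue_vial_a_mid and blue_stand_a_seat below 0.013 m and z of blue_vial_a_mid in the frame of blue_stand_a_seat between 0.03 and 0.041 m and angle between blue_vial_a_mid's own z axis and vertical below 0.12 rad) and (horizontal distance between blue_vial_b_mid and blue_stand_b_seat below 0.013 m and z of blue_vial_b_mid in the frame of blue_stand_b_seat between 0.03 and 0.041 m and angle between blue_vial_b_mid's own z axis and vertical below 0.12 rad)) or ((horizontal distance between blue_vial_a_mid and blue_stand_b_seat below 0.013 m and z of blue_vial_a_mid in the frame of blue_stand_b_seat between 0.03 and 0.041 m and angle between blue_vial_a_mid's own z axis and vertical below 0.12 rad) and (horizontal distance between blue_vial_b_mid and blue_stand_a_seat below 0.013 m and z of blue_vial_b_mid in the frame of blue_stand_a_seat between 0.03 and 0.041 m and angle between blue_vial_b_mid's own z axis and vertical below 0.12 rad))) and distance of each of black_vial_a_mid, black_vial_b_mid from where it was at the start of the episode below 0.02 m and angle between each of black_vial_a_mid, black_vial_b_mid's own z axis and vertical below 0.12 rad and linear speed of each of white_vial_a, white_vial_b, blue_vial_a, blue_vial_b, black_vial_a, black_vial_b below 0.02 m/s and contact force between the fingers and white_vial_a below 0.1 N and contact force between the fingers and white_vial_b below 0.1 N and contact force between the fingers and blue_vial_a below 0.1 N and contact force between the fingers and blue_vial_b below 0.1 N and contact force between the fingers and black_vial_a below 0.1 N and contact force between the fingers and black_vial_b below 0.1 N); the robot touches nothing.
It fails at once if a black-capped vial is moved more than 20 mm (distance of any of black_vial_a_mid, black_vial_b_mid from where it was at the start of the episode above 0.02 m).
It fails at once if a vial is tipped over (more than 1.0 rad) (angle between any of white_vial_a_mid, white_vial_b_mid, blue_vial_a_mid, blue_vial_b_mid, black_vial_a_mid, black_vial_b_mid's own z axis and vertical above 1 rad).
It also fails if it takes over 106 s, if anything falls off the work surface, if the arm or the gripper's body presses on something with over 40 N, if the wrist force passes 120 N, or if a joint passes its speed limit or range.

## Working session

There is one attempt and no reset: what is moved stays moved. The work goes in short steps, Python scripts to look and compute and a tool call to move; the robot and the scene stay as the last step left them, time stands still between calls to the robot, and variables do not carry over. Pictures are saved under pics/ and viewed, at most 14 in all, crops included, and the job is handed in when it is done.

Besides the shell and the picture viewer there is one more tool, called after ">>>" as name(argument=value, ...), one argument or row to a line, values as JSON. play_rows: Moves the arm, as the interface text tells. Its arguments: {"type":"object","properties":{"series":{"type":"string"},"grip_force":{"type":"number"}},"required":["series"]}

```bash
mkdir -p pics; ls
python3 - <<'E'
from station import sensors, vision
import cv2, numpy as np
for n in("scene","top"):
    im,d=vision.camera(n); cv2.imwrite(f"pics/{n}0.png",im[:,:,::-1]); np.savez(f"{n}0.npz",im=im,d=d); print(vision.camera_params(n))
print(sensors.read_state())
E
```

```text
pics
{'mtx': array([[416.69402618,   0.        , 321.0965685 ],
       [  0.        , 416.69402618, 200.26213163],
       [  0.        ,   0.        ,   1.        ]]), 'rvec': array([ 0.88251007, -2.20828381,  1.37547889]), 'tvec': array([347.56752116, 204.95108707, 613.37038677])}
{'mtx': array([[494.80445937,   0.        , 321.47645323],
       [  0.        , 494.80445937, 195.28527737],
       [  0.        ,   0.        ,   1.        ]]), 'rvec': array([ 2.1687033 , -2.21691437,  0.05213818]), 'tvec': array([   8.41589453,  504.83743705, 1379.81533134])}
{'t': 0.1, 'joints': array([-0.734192  ,  0.53713135, -0.00445309,  1.53876736,  0.00262228,
        1.06734015, -0.07122658]), 'joint_vel': array([-8.47827207e-05, -5.09653081e-04,  1.17753315e-03, -2.34098886e-03,
       -3.90157212e-04, -1.00730503e-04,  1.00325538e-03]), 'joint_torque': array([ 2.32228289e-03, -5.72085714e+01,  9.93332528e-01, -2.52229768e+01,
       -5.62934380e-02,  1.34196313e-02,  6.84675842e-05]), 'position': array([509.8515637 , 402.25317598, 237.90276334]), 'tool_rot': array([-1.37009381e+00, -2.82643108e+00,  2.40185196e-03]), 'force': array([-1.04884169, -0.08453477,  0.08701998]), 'wrist_torque': array([-0.00354492, -0.00380484,  0.02114126]), 'finger_force': 0.0, 'opening': 88.03439833821821}
```

View pics/top0.png

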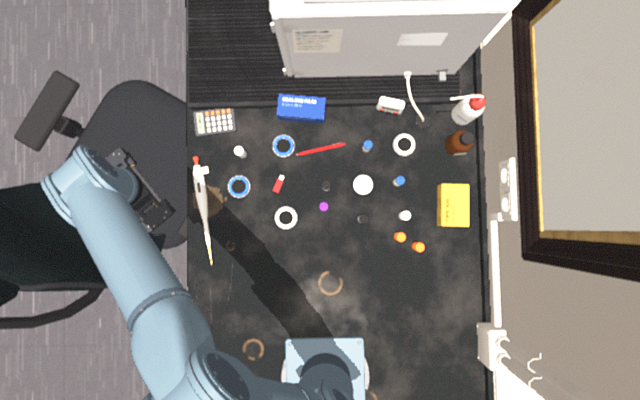

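View pics/scene0.png

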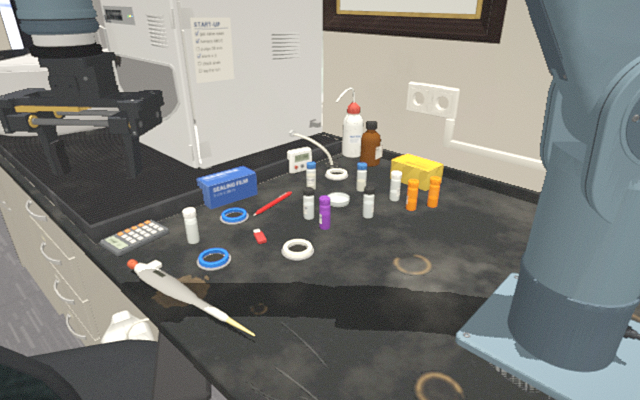

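Top view: white vials at about (239,151) and (405,215), and blue vials at (367,146) and (399,181). Black vials are at (326,186) and (362,219). White stands are at (404,145) and (286,217), blue stands at (283,146) and (239,187). The white disc at (363,184) is clutter. The scene view agrees.

```bash
cat > h.py <<'E'
import cv2, numpy as np
from station import vision, sensors
def unproj(n,uv,z):
    p=vision.camera_params(n); R=cv2.Rodrigues(p['rvec'])[0]; C=-R.T@p['tvec']
    r=R.T@np.linalg.inv(p['mtx'])@np.array([uv[0],uv[1],1.]); s=(z-C[2])/r[2]
    return (C+s*r)
def proj(n,P):
    p=vision.camera_params(n); return cv2.projectPoints(np.float64(P).reshape(-1,1,3),p['rvec'],p['tvec'],p['mtx'],None)[0].reshape(-1,2)
def cloud(n,d):
    p=vision.camera_params(n); R=cv2.Rodrigues(p['rvec'])[0]
    v,u=np.mgrid[:400,:640]; k=np.linalg.inv(p['mtx'])@np.stack([u.ravel(),v.ravel(),np.ones(u.size)])
    return ((R.T@(k*d.ravel()-p['tvec'][:,None])).T).reshape(400,640,3)
V=dict(wA=(239,151),wB=(405,215),bA=(367,146),bB=(399,181),kA=(326,186),kB=(362,219))
S=dict(SwA=(404,145),SwB=(286,217),SbA=(283,146),SbB=(239,187))
E
cat > m.py <<'E'
from h import *
im=np.load('top0.npz')['im'];d=np.load('top0.npz')['d'];P=cloud('top',d);Q=np.load('scene0.npz');PS=cloud('scene',Q['d'])
for k,(u,v) in {**V,**S}.items():
    vi=k in V; z0=unproj('top',(u,v),72 if vi else 13)
    r=[k,z0[:2].round(0)]
    for nm,X in(('top',P),('scene',PS)):
        q=X.reshape(-1,3); rad=30 if vi else 40
        lo,hi=(64,80) if vi else (9,20)
        m=(np.hypot(*(q[:,:2]-z0[:2]).T)<rad)&(q[:,2]>lo)&(q[:,2]<hi); q=q[m]
        if len(q)>8:
            c=cv2.minEnclosingCircle(q[:,:2].astype(np.float32)); r+=[nm,len(q),np.round(c[0],1),round(c[1],1),q[:,2].mean().round(1)]
        else: r+=[nm,len(q)]
    print(*r)
c=im[90:260,180:440];cv2.imwrite('pics/crop.png',cv2.resize(c,None,fx=3,fy=3,interpolation=cv2.INTER_CUBIC)[:,:,::-1])
E
python3 m.py
```

```text
wA [627. 218.] top 60 [628.4 219.8] 12.4 70.3 scene 96 [629.4 222.9] 12.4 69.8
wB [ 444. -226.] top 63 [ 442.7 -227.9] 12.0 70.7 scene 57 [ 445.1 -225.9] 13.5 69.4
bA [ 633. -129.] top 62 [ 637.4 -131.3] 11.9 70.6 scene 48 [ 636.  -127.1] 11.7 69.4
bB [ 536. -213.] top 66 [ 538.1 -215.5] 11.9 70.7 scene 48 [ 539.7 -211.4] 12.9 69.5
kA [527. -16.] top 63 [529.9 -15.7] 12.0 70.7 scene 69 [531.1 -12.2] 14.2 69.6
kB [ 436. -110.] top 63 [ 435.9 -113.1] 11.7 71.1 scene 68 [ 437.9 -110.2] 13.1 69.5
SwA [ 642. -239.] top 106 [ 645.1 -240. ] 28.9 12.1 scene 85 [ 645.8 -235.3] 29.3 11.5
SwB [446.  98.] top 100 [445.3  99.6] 28.3 12.2 scene 190 [444.5 101.8] 28.8 11.6
SbA [647. 103.] top 94 [649.1 103.3] 27.7 12.4 scene 138 [649.8 105.8] 29.1 11.9
SbB [533. 229.] top 109 [536.2 231.2] 28.0 12.4 scene 214 [538.  234.2] 28.5 11.8
```

View pics/crop.png

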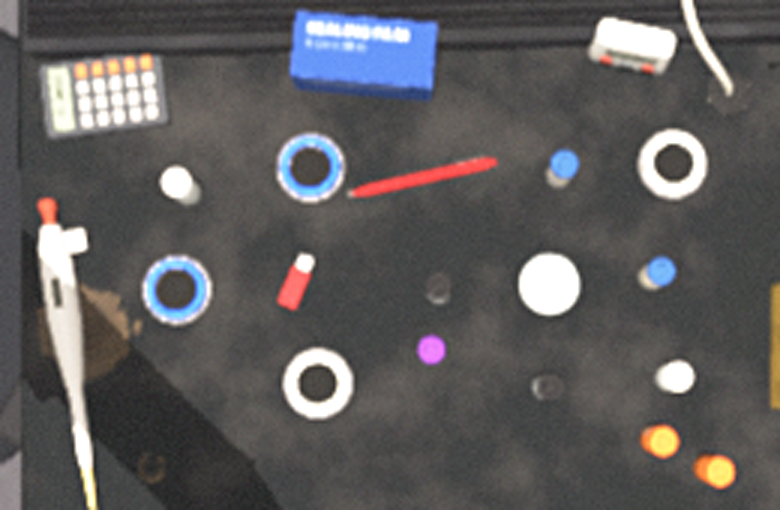

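```bash
cat > o.py <<'E'
from h import *
X=np.concatenate([cloud(n,np.load(n+'0.npz')['d']).reshape(-1,3) for n in('top','scene')])
T=dict(wA=(629,221),wB=(444,-227),bA=(637,-129),bB=(539,-213.5),SwA=(645.5,-238),SwB=(445,101),SbA=(649.5,104.5),SbB=(537,233))
for k,c in T.items():
    q=X[(abs(X[:,0]-c[0])<65)&(abs(X[:,1]-c[1])<110)]; near=q[np.hypot(*(q[:,:2]-c).T)>20]
    print(k,'zmax',near[:,2].max().round(0),near[near[:,2].argmax()].round(0))
q=X[(X[:,0]>400)&(X[:,0]<780)&(abs(X[:,1])<300)&(X[:,2]>80)]
for x in range(400,780,40):
    print(x,[int(m[:,2].max()) if len(m:=q[(q[:,0]>=x)&(q[:,0]<x+40)&(q[:,1]>=y)&(q[:,1]<y+50)]) else 0 for y in range(-300,300,50)])
E
python3 o.py
```

```text
wA zmax 25.0 [577. 314.  25.]
wB zmax 78.0 [ 385. -218.   78.]
bA zmax 19.0 [ 667. -228.   19.]
bB zmax 20.0 [ 531. -111.   20.]
SwA zmax 79.0 [ 632. -134.   79.]
SwB zmax 1404.0 [ 432.   -8. 1404.]
SbA zmax 74.0 [621. 212.  74.]
SbB zmax 649.0 [472. 337. 649.]
400 [0, 0, 0, 0, 0, 1404, 0, 0, 0, 0, 688, 701]
440 [0, 0, 0, 0, 0, 0, 0, 0, 0, 0, 0, 667]
480 [0, 0, 0, 0, 0, 0, 0, 0, 0, 0, 0, 0]
520 [0, 0, 0, 0, 0, 0, 0, 0, 0, 0, 0, 0]
560 [0, 0, 0, 0, 0, 0, 0, 0, 0, 0, 0, 0]
600 [0, 0, 0, 0, 0, 0, 0, 0, 0, 0, 0, 0]
640 [0, 0, 0, 0, 0, 0, 0, 0, 0, 0, 0, 0]
680 [0, 0, 0, 0, 0, 0, 0, 0, 0, 0, 0, 0]
720 [85, 81, 0, 0, 0, 0, 0, 0, 0, 0, 0, 0]
760 [0, 87, 0, 0, 0, 0, 0, 0, 0, 0, 0, 0]
```

>>> play_rows(
  series="0 0 0 -8.5 0.6; 0 0 0 -17 0.6; 0 0 0 -25.5 0.6; 0 0 0 -34 0.6; 0 0 0 -42.5 0.6",
  grip_force=15,
)

```text
t: 0.6
position: [510.0, 402.4, 238.2]
tool_rot: [-0.243, -3.132, 0.001]
force: [-0.7, 0.1, 0.0]
opening: 53.4
finger_force: 0.0
```

>>> play_rows(
  series="0 0 40 -8 0.6; 0 0 80 -8.9 0.6; 0 0 110 -8.9 0.6; 0 0 110 -8.9 0.6",
)

```text
t: 1.0
position: [507.6, 400.1, 123.9]
tool_rot: [-0.009, -3.135, 0.009]
force: [-0.4, -0.3, -0.5]
opening: 52.6
finger_force: 0.0
```

>>> play_rows(
  series="-25 -38 0 0 0.6; -50 -76 0 0 0.6; -75 -114 0 0 0.6; -100 -152 0 0 0.6; -119 -181 0 0 0.6",
)

```text
t: 1.5
position: [630.9, 217.8, 130.8]
tool_rot: [0.013, 3.139, -0.001]
force: [1.0, 0.4, 0.4]
opening: 53.2
finger_force: 0.0
```

>>> play_rows(
  series="0 0 0 0 0.6; 0 0 0 0 0.6",
)

```text
t: 1.7
position: [629.3, 220.5, 130.3]
tool_rot: [0.012, 3.14, 0.001]
force: [0.1, 1.4, -0.6]
opening: 52.9
finger_force: 0.0
```

>>> play_rows(
  series="0 0 35 0 0.6; 0 0 65 0 0.6; 0 0 90 0 0.6; 0 0 110 0 0.6; 0 0 110 0 0.6",
)

```text
t: 2.2
position: [625.4, 222.7, 16.7]
tool_rot: [-0.004, -3.137, 0.001]
force: [-0.4, -0.1, 0.5]
opening: 53.1
finger_force: 0.0
```

>>> play_rows(
  series="0 0 0 0 0; 0 0 0 0 0; 0 0 0 0 0; 0 0 0 0 0; 0 0 0 0 0",
)

```text
t: 2.7
position: [628.9, 221.3, 19.8]
tool_rot: [0.009, 3.14, 0.001]
force: [-0.3, -0.2, 5.6]
opening: 22.5
finger_force: 15.0
```

>>> play_rows(
  series="0 0 0 0 0; 0 0 0 0 0; 0 0 -5 0 0; 0 0 -10 0 0",
)

```text
t: 3.1
position: [628.0, 220.8, 28.9]
tool_rot: [-0.009, -3.141, 0.0]
force: [0.7, -0.6, 0.1]
opening: 22.6
finger_force: 15.0
```

>>> play_rows(
  series="0 0 -25 0 0; 0 0 -55 0 0; 0 0 -85 0 0; 0 0 -100 0 0; 0 0 -100 0 0",
)

```text
t: 3.6
position: [629.7, 221.4, 131.1]
tool_rot: [0.009, 3.138, 0.002]
force: [-0.3, -0.1, -0.7]
opening: 22.2
finger_force: 15.0
```

>>> play_rows(
  series="15 -10 0 0 0; 40 -26 0 0 0; 70 -45 0 0 0; 100 -65 0 0 0; 130 -85 0 0 0",
)

```text
t: 4.1
position: [495.4, 135.5, 127.1]
tool_rot: [-0.009, -3.139, 0.001]
force: [-0.1, -0.9, -0.1]
opening: 22.3
finger_force: 15.0
```

>>> play_rows(
  series="25 -17 0 0 0; 43 -28 0 0 0; 54 -35 0 0 0; 54 -35 0 0 0; 54 -35 0 0 0",
)

```text
t: 4.6
position: [444.3, 102.5, 128.5]
tool_rot: [0.009, 3.141, 0.001]
force: [0.6, 0.2, 0.8]
opening: 22.7
finger_force: 15.0
```

>>> play_rows(
  series="0 0 30 0 0; 0 0 60 0 0; 0 0 85 0 0; 0 0 98 0 0; 0 0 105 0 0",
)

```text
t: 5.1
position: [443.9, 102.6, 22.8]
tool_rot: [-0.008, -3.141, 0.0]
force: [-3.0, -2.3, 25.6]
opening: 22.4
finger_force: 15.0
```

>>> play_rows(
  series="0 0 0 0 0; 0 0 0 0 0; 0 0 0 0 0.35; 0 0 0 0 0.5; 0 0 0 0 0.6",
)

```text
t: 5.6
position: [443.9, 102.0, 24.1]
tool_rot: [0.009, 3.141, 0.0]
force: [-0.9, -0.0, 0.2]
opening: 44.4
finger_force: 0.0
```

>>> play_rows(
  series="0 0 0 0 0.6; 0 0 -20 0 0.6; 0 0 -55 0 0.6; 0 0 -90 0 0.6; 0 0 -105 0 0.6",
)

```text
t: 6.1
position: [444.8, 102.3, 131.4]
tool_rot: [0.009, 3.138, 0.001]
force: [0.4, -0.1, 0.2]
opening: 52.8
finger_force: 0.0
```

```bash
cat > look.py <<'E'
import sys
from h import *
for n in("scene","top"):
    im,d=vision.camera(n); cv2.imwrite(f"pics/{n}_{sys.argv[1]}.png",im[:,:,::-1]); P=cloud(n,d).reshape(-1,3)
    for k,c in dict(wA=(629,221),wB=(444,-227),bA=(637,-129),bB=(539,-213.5),kA=(530.5,-14),kB=(437,-111.5),SwA=(645.5,-238),SwB=(445,101),SbA=(649.5,104.5),SbB=(537,233)).items():
        q=P[(np.hypot(*(P[:,:2]-c).T)<30)&(P[:,2]>62)&(P[:,2]<84)]
        if len(q)>8: print(n,k,len(q),np.round(cv2.minEnclosingCircle(q[:,:2].astype(np.float32))[0],1),np.percentile(q[:,2],90).round(1))
E
python3 look.py 1
```

```text
scene wB 65 [ 444.1 -226.9] 71.8
scene bB 55 [ 538.4 -211.7] 72.0
scene kA 62 [529.8 -10.9] 71.7
scene kB 78 [ 436.6 -110.9] 72.2
scene SwB 135 [445.4 102.5] 76.1
top wB 65 [ 443.  -228.1] 73.7
top bA 63 [ 637.1 -131.6] 74.3
top bB 66 [ 538.2 -216.3] 73.1
top kA 64 [530.  -15.6] 74.3
top kB 65 [ 436.5 -113.3] 74.9
```

>>> play_rows(
  series="-25 -30 0 0 0.6; -58 -70 0 0 0.6; -90 -108 0 0 0.6; -122 -147 0 0 0.6; -150 -180 0 0 0.6",
)

```text
t: 6.7
position: [592.9, -81.3, 127.1]
tool_rot: [-0.01, -3.14, 0.001]
force: [1.4, 0.8, 0.6]
opening: 53.0
finger_force: 0.0
```

>>> play_rows(
  series="-25 -30 0 0 0.6; -42 -51 0 0 0.6; -42 -51 0 0 0.6; -42 -51 0 0 0.6",
)

```text
t: 7.1
position: [633.2, -129.9, 126.9]
tool_rot: [-0.01, -3.139, -0.001]
force: [-0.4, 0.3, 0.2]
opening: 52.7
finger_force: 0.0
```

>>> play_rows(
  series="-1 0 35 0 0.6; -1 0 65 0 0.6; -1 0 90 0 0.6; -1 0 108 0 0.6; -1 0 110 0 0.6",
)

```text
t: 7.6
position: [632.9, -128.4, 16.1]
tool_rot: [-0.006, -3.137, -0.002]
force: [-0.1, 0.8, 0.8]
opening: 52.7
finger_force: 0.0
```

>>> play_rows(
  series="0 0 0 0 0.6; 0 0 0 0 0; 0 0 0 0 0; 0 0 0 0 0; 0 0 0 0 0",
)

```text
t: 8.1
position: [635.7, -130.2, 19.4]
tool_rot: [0.009, 3.141, -0.0]
force: [0.7, -0.1, 0.9]
opening: 22.7
finger_force: 0.5
```

>>> play_rows(
  series="0 0 0 0 0; 0 0 0 0 0; 0 0 -10 0 0; 0 0 -35 0 0; 0 0 -65 0 0",
)

```text
t: 8.6
position: [634.1, -129.9, 83.7]
tool_rot: [-0.009, -3.139, -0.001]
force: [-0.0, -0.0, -0.4]
opening: 22.3
finger_force: 15.0
```

>>> play_rows(
  series="0 0 -25 0 0; 0 0 -45 0 0; 0 0 -45 0 0; 0 0 -45 0 0",
)

```text
t: 9.0
position: [635.1, -130.1, 128.7]
tool_rot: [0.009, 3.141, -0.0]
force: [-0.2, -0.8, -0.4]
opening: 22.1
finger_force: 15.0
```

>>> play_rows(
  series="-1 15 0 0 0; -3 45 0 0 0; -6 80 0 0 0; -8 115 0 0 0; -10 150 0 0 0",
)

```text
t: 9.5
position: [645.0, 22.8, 127.2]
tool_rot: [-0.007, -3.139, -0.001]
force: [0.6, -0.3, -0.8]
opening: 22.5
finger_force: 15.0
```

>>> play_rows(
  series="-2 33 0 0 0; -3 60 0 0 0; -4 77 0 0 0; -4 84 0 0 0; -4 84 0 0 0",
)

```text
t: 10.0
position: [650.1, 104.5, 128.1]
tool_rot: [-0.007, -3.141, 0.0]
force: [0.1, -0.6, -1.1]
opening: 22.1
finger_force: 15.0
```

>>> play_rows(
  series="0 0 0 0 0; 0 0 0 0 0",
)

```text
t: 10.2
position: [650.8, 101.6, 128.6]
tool_rot: [-0.013, -3.142, 0.002]
force: [-0.3, 0.1, -1.6]
opening: 22.7
finger_force: 15.0
```

>>> play_rows(
  series="0 1 30 0 0; 0 1 60 0 0; 0 1 82 0 0; 0 1 95 0 0; 0 1 99 0 0",
)

```text
t: 10.7
position: [649.9, 103.6, 28.4]
tool_rot: [-0.011, -3.14, 0.001]
force: [1.2, 0.3, -0.5]
opening: 22.3
finger_force: 15.0
```

>>> play_rows(
  series="0 0 2 0 0; 0 0 4 0 0; 0 0 5 0 0; 0 0 5 0 0",
)

```text
t: 11.1
position: [651.0, 104.9, 25.3]
tool_rot: [0.009, 3.141, 0.0]
force: [0.2, -0.2, 0.4]
opening: 22.6
finger_force: 15.0
```

>>> play_rows(
  series="0 0 0 0 0.35; 0 0 0 0 0.5; 0 0 0 0 0.6; 0 0 0 0 0.6; 0 0 -10 0 0.6",
)

```text
t: 11.6
position: [649.5, 104.6, 33.8]
tool_rot: [-0.009, -3.139, 0.001]
force: [0.3, 0.3, 0.0]
opening: 52.8
finger_force: 0.0
```

>>> play_rows(
  series="0 0 -35 0 0.6; 0 0 -70 0 0.6; 0 0 -95 0 0.6; 0 0 -95 0 0.6",
)

```text
t: 12.0
position: [653.5, 105.4, 134.8]
tool_rot: [0.009, 3.134, 0.003]
force: [0.9, 0.0, -0.6]
opening: 52.6
finger_force: 0.0
```

>>> play_rows(
  series="12 -35 0 0 0.6; 28 -80 0 0 0.6; 44 -125 0 0 0.6; 60 -170 0 0 0.6; 76 -215 0 0 0.6",
)

```text
t: 12.5
position: [572.2, -111.4, 129.5]
tool_rot: [-0.009, -3.141, 0.0]
force: [0.0, 0.1, -0.5]
opening: 52.9
finger_force: 0.0
```

>>> play_rows(
  series="15 -43 0 0 0.6; 29 -83 0 0 0.6; 36 -103 0 0 0.6; 36 -103 0 0 0.6; 36 -103 0 0 0.6",
)

```text
t: 13.0
position: [536.8, -211.8, 129.5]
tool_rot: [-0.009, -3.141, -0.001]
force: [0.0, 0.6, 0.3]
opening: 52.7
finger_force: 0.0
```

```bash
python3 look.py 2; python3 -c "
from h import *
print([sensors.read_state()[k] for k in('t','position','joints')])"
```

```text
scene wB 62 [ 444.9 -224.3] 71.8
scene bB 57 [ 538.2 -211.3] 71.8
scene kA 73 [529.9 -12.5] 72.0
scene kB 77 [ 437.3 -110.5] 71.9
scene SwB 136 [444.7 101.9] 75.8
scene SbA 95 [654.4 107.2] 75.9
top wB 33 [ 443.9 -224.3] 74.4
top kA 65 [529.9 -15.9] 73.6
top kB 65 [ 436.3 -113.4] 75.0
top SwB 63 [444.1 101.2] 77.4
top SbA 66 [652.4 103.6] 78.3
[13.1, array([ 537.53580715, -210.26334872,  129.62216569]), array([ 0.41223145,  0.55867589, -0.1552347 ,  1.81092096,  0.11481438,
        0.78083213,  1.76636282])]
```

>>> play_rows(
  series="-1 -2 35 0 0.6; -1 -2 65 0 0.6; -1 -2 90 0 0.6; -1 -2 107 0 0.6; -1 -2 110 0 0.6",
)

```text
t: 13.6
position: [537.1, -212.6, 17.9]
tool_rot: [-0.006, -3.139, -0.003]
force: [-0.8, 0.7, 0.6]
opening: 52.8
finger_force: 0.0
```

>>> play_rows(
  series="0 0 0 0 0.6; 0 0 0 0 0; 0 0 0 0 0; 0 0 0 0 0; 0 0 0 0 0",
)

```text
t: 14.1
position: [538.2, -214.7, 20.3]
tool_rot: [0.009, 3.141, -0.001]
force: [-0.2, 0.0, 0.8]
opening: 23.0
finger_force: 0.5
```

>>> play_rows(
  series="0 0 0 0 0; 0 0 0 0 0; 0 0 -10 0 0; 0 0 -35 0 0; 0 0 -65 0 0",
)

```text
t: 14.6
position: [536.8, -214.1, 84.9]
tool_rot: [-0.009, -3.139, -0.001]
force: [1.2, 0.1, 0.2]
opening: 22.5
finger_force: 15.0
```

>>> play_rows(
  series="0 0 -25 0 0; 0 0 -45 0 0; 0 0 -45 0 0; 0 0 -45 0 0",
)

```text
t: 15.0
position: [537.6, -214.6, 129.7]
tool_rot: [0.009, 3.141, -0.0]
force: [-0.5, 0.5, -0.4]
opening: 22.3
finger_force: 15.0
```

>>> play_rows(
  series="0 15 0 0 0; 0 45 0 0 0; 0 80 0 0 0; 0 120 0 0 0; 0 160 0 0 0",
)

```text
t: 15.5
position: [537.4, -51.8, 128.5]
tool_rot: [-0.008, -3.139, -0.001]
force: [-0.0, 0.4, 0.1]
opening: 22.8
finger_force: 15.0
```

>>> play_rows(
  series="0 40 0 0 0; 0 80 0 0 0; 0 120 0 0 0; 0 160 0 0 0; 0 195 0 0 0",
)

```text
t: 16.0
position: [537.9, 143.8, 128.5]
tool_rot: [-0.006, -3.139, -0.0]
force: [0.1, 0.6, -0.7]
opening: 22.3
finger_force: 15.0
```

>>> play_rows(
  series="0 30 0 0 0; 0 55 0 0 0; 0 75 0 0 0; 0 87 0 0 0; 0 92 0 0 0",
)

```text
t: 16.5
position: [539.0, 234.2, 128.8]
tool_rot: [-0.005, -3.14, 0.0]
force: [0.8, 0.2, 0.2]
opening: 22.2
finger_force: 15.0
```

>>> play_rows(
  series="0 0 0 0 0; 0 0 0 0 0",
)

```text
t: 16.7
position: [540.3, 231.1, 129.4]
tool_rot: [-0.011, -3.141, 0.002]
force: [0.3, -0.4, -1.1]
opening: 22.0
finger_force: 15.0
```

>>> play_rows(
  series="2 0 30 0 0; 2 0 60 0 0; 2 0 82 0 0; 2 0 95 0 0; 2 0 99 0 0",
)

```text
t: 17.2
position: [537.8, 231.1, 29.5]
tool_rot: [-0.011, -3.14, 0.002]
force: [-0.4, -0.1, 0.8]
opening: 22.5
finger_force: 15.0
```

>>> play_rows(
  series="0 0 2 0 0; 0 0 4 0 0; 0 0 5 0 0; 0 0 5 0 0",
)

```text
t: 17.6
position: [538.7, 232.6, 26.3]
tool_rot: [0.009, 3.141, 0.001]
force: [0.5, -0.5, -0.8]
opening: 22.4
finger_force: 15.0
```

>>> play_rows(
  series="0 0 0 0 0.35; 0 0 0 0 0.5; 0 0 0 0 0.6; 0 0 0 0 0.6; 0 0 -10 0 0.6",
)

```text
t: 18.1
position: [537.4, 232.0, 35.0]
tool_rot: [-0.009, -3.139, 0.002]
force: [-0.9, 0.4, -0.5]
opening: 52.8
finger_force: 0.0
```

>>> play_rows(
  series="0 0 -35 0 0.6; 0 0 -70 0 0.6; 0 0 -95 0 0.6; 0 0 -95 0 0.6",
)

```text
t: 18.5
position: [540.8, 233.7, 135.1]
tool_rot: [0.009, 3.135, 0.005]
force: [1.1, -0.2, 0.6]
opening: 52.9
finger_force: 0.0
```

```bash
python3 look.py 3
```

```text
scene wB 63 [ 445.7 -224.5] 71.9
scene kA 75 [530.3 -13. ] 71.9
scene kB 80 [ 437.5 -110.9] 71.7
scene SwB 136 [444.8 103. ] 76.0
scene SbA 90 [653.9 106.4] 75.9
scene SbB 150 [540.  233.5] 76.1
top wB 66 [ 442.9 -228.2] 74.2
top kA 65 [530.  -15.8] 73.1
top kB 65 [ 436.1 -113.2] 74.3
top SwB 64 [444.  101.2] 77.9
top SbA 66 [651.7 103.2] 77.7
```

>>> play_rows(
  series="7 -35 0 0 0.6; 16 -80 0 0 0.6; 25 -125 0 0 0.6; 34 -170 0 0 0.6; 43 -215 0 0 0.6",
)

```text
t: 19.1
position: [492.4, 15.9, 129.5]
tool_rot: [-0.008, -3.139, 0.0]
force: [-0.1, -0.1, -0.6]
opening: 53.0
finger_force: 0.0
```

>>> play_rows(
  series="9 -43 0 0 0.6; 18 -87 0 0 0.6; 27 -130 0 0 0.6; 36 -172 0 0 0.6; 44 -210 0 0 0.6",
)

```text
t: 19.6
position: [447.1, -193.8, 129.6]
tool_rot: [-0.01, -3.139, -0.001]
force: [0.8, -0.7, -0.7]
opening: 53.1
finger_force: 0.0
```

>>> play_rows(
  series="7 -34 0 0 0.6; 7 -34 0 0 0.6; 7 -34 0 0 0.6; 7 -34 0 0 0.6",
)

```text
t: 20.0
position: [441.6, -224.5, 130.0]
tool_rot: [-0.006, -3.14, -0.002]
force: [0.4, 0.1, -1.3]
opening: 53.2
finger_force: 0.0
```

>>> play_rows(
  series="-1 -1 35 0 0.6; -1 -1 65 0 0.6; -1 -1 90 0 0.6; -1 -1 107 0 0.6; -1 -1 110 0 0.6",
)

```text
t: 20.5
position: [441.8, -224.6, 18.8]
tool_rot: [-0.004, -3.138, -0.004]
force: [-0.0, 0.4, 0.1]
opening: 52.9
finger_force: 0.0
```

>>> play_rows(
  series="0 0 0 0 0.6; 0 0 0 0 0; 0 0 0 0 0; 0 0 0 0 0; 0 0 0 0 0",
)

```text
t: 21.0
position: [443.0, -227.2, 21.2]
tool_rot: [0.009, 3.141, -0.001]
force: [-0.1, -0.4, -0.5]
opening: 22.9
finger_force: 0.3
```

>>> play_rows(
  series="0 0 0 0 0; 0 0 0 0 0; 0 0 -10 0 0; 0 0 -35 0 0; 0 0 -65 0 0",
)

```text
t: 21.5
position: [441.8, -226.5, 86.1]
tool_rot: [-0.009, -3.139, -0.002]
force: [-0.0, -0.6, 0.5]
opening: 22.3
finger_force: 15.0
```

>>> play_rows(
  series="0 0 -25 0 0; 0 0 -45 0 0; 0 0 -45 0 0; 0 0 -45 0 0",
)

```text
t: 21.9
position: [442.6, -227.1, 130.9]
tool_rot: [0.009, 3.141, -0.0]
force: [0.6, 0.9, -0.5]
opening: 22.6
finger_force: 15.0
```

>>> play_rows(
  series="-15 -1 0 0 0; -40 -2 0 0 0; -75 -4 0 0 0; -110 -6 0 0 0; -145 -8 0 0 0",
)

```text
t: 22.4
position: [587.9, -235.5, 129.0]
tool_rot: [-0.009, -3.139, -0.001]
force: [-0.1, -0.2, 0.4]
opening: 22.3
finger_force: 15.0
```

>>> play_rows(
  series="-28 -1 0 0 0; -46 -2 0 0 0; -56 -3 0 0 0; -58 -3 0 0 0; -58 -3 0 0 0",
)

```text
t: 22.9
position: [644.6, -239.2, 129.8]
tool_rot: [-0.009, -3.14, -0.0]
force: [-0.0, 0.1, 0.6]
opening: 22.3
finger_force: 15.0
```

>>> play_rows(
  series="0 0 0 0 0; 0 0 0 0 0",
)

```text
t: 23.1
position: [644.8, -239.5, 130.8]
tool_rot: [-0.01, -3.141, 0.0]
force: [-0.4, 0.4, -0.2]
opening: 22.9
finger_force: 15.0
```

>>> play_rows(
  series="0 1 30 0 0; 0 1 60 0 0; 0 1 82 0 0; 0 1 95 0 0; 0 1 99 0 0",
)

```text
t: 23.6
position: [644.6, -238.0, 30.5]
tool_rot: [-0.009, -3.14, -0.001]
force: [0.5, -0.1, -0.1]
opening: 22.5
finger_force: 15.0
```

>>> play_rows(
  series="0 0 2 0 0; 0 0 4 0 0; 0 0 5 0 0; 0 0 5 0 0",
)

```text
t: 24.0
position: [646.1, -238.3, 27.4]
tool_rot: [0.009, 3.141, -0.001]
force: [0.7, 0.4, 0.3]
opening: 22.7
finger_force: 15.0
```

>>> play_rows(
  series="0 0 0 0 0.35; 0 0 0 0 0.5; 0 0 0 0 0.6; 0 0 0 0 0.6; 0 0 -10 0 0.6",
)

```text
t: 24.5
position: [644.6, -237.8, 35.7]
tool_rot: [-0.009, -3.139, -0.001]
force: [1.0, -0.2, 0.0]
opening: 52.8
finger_force: 0.0
```

>>> play_rows(
  series="0 0 -35 0 0.6; 0 0 -70 0 0.6; 0 0 -95 0 0.6; 0 0 -120 0 0.6; 0 0 -120 0 0.6",
)

```text
t: 25.0
position: [648.2, -239.0, 161.7]
tool_rot: [0.009, 3.134, -0.004]
force: [0.2, 0.1, -0.0]
opening: 52.7
finger_force: 0.0
```

>>> play_rows(
  series="40 40 -10 0 0.6; 80 80 -20 0 0.6; 120 120 -30 0 0.6; 120 120 -30 0 0.6; 120 120 -30 0 0.6",
)

```text
t: 25.5
position: [524.4, -114.8, 187.0]
tool_rot: [-0.003, -3.14, -0.001]
force: [0.7, 0.7, -0.4]
opening: 52.8
finger_force: 0.0
```

```bash
python3 look.py 4
```

```text
scene kA 74 [530.6 -13.6] 71.9
scene kB 76 [ 437.7 -110.9] 72.3
scene SwA 58 [ 647.  -236.9] 75.5
scene SwB 135 [444.6 102.5] 75.9
scene SbA 95 [653.8 105.9] 75.7
scene SbB 149 [539.5 233.4] 76.1
top kA 65 [529.6 -15.7] 73.4
top kB 19 [ 437.  -106.9] 73.5
top SwA 65 [ 645.6 -239.3] 78.4
top SwB 63 [443.8 100.9] 78.2
top SbA 64 [652.4 103.8] 77.8
top SbB 68 [539.1 231.5] 77.8
```

View pics/scene_4.png

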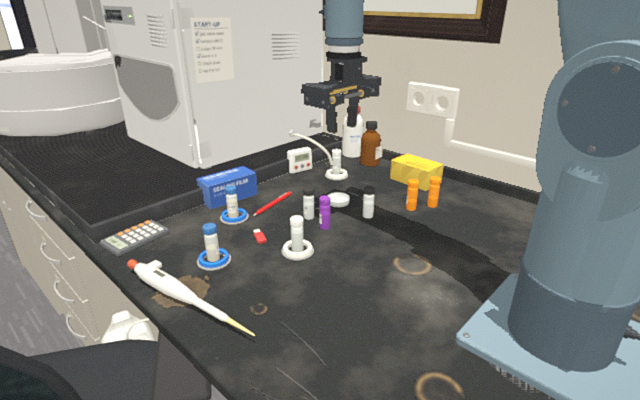

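The picture shows white caps in the white stands at (297,237) and (336,165), and blue caps in the blue stands at (232,205) and (212,245). The black vials at (308,205) and (368,203) have not moved, and the gripper is clear.

```bash
python3 -c "
from station import workorder
print(workorder.finish_job())"
```

```text
the job is handed in; nothing more can be done
None
```

All four vials stand upright in stands of their own colour, placed in the required order. The black-capped vials have not moved, the gripper is clear, and the job was handed in at about 26 s of the 106 s allowed; no verdict was returned.

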